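# Hold the micromotor's cover over its screw posts

## Task

Pick up the cover of the open micromotor box by its cradle, line up its three holes with the three threaded posts and let it down level until you feel it bear on the posts, without pressing hard. Then raise it straight up again by about 10 mm and finish while still holding it there, hovering level and still with every hole over its own post, so that I can slip a gasket strip into the gap; do not set it down or let go, and leave everything else on the bench where it is.

Things in the scene. Friction and masses are not known exactly. Their poses are not given: they have to be found in the camera images.
- unit: open-topped cream control box, fixed: 110 mm (x) by 150 mm (y), walls 72 mm high, 3 mm thick; switch, knob and socket on its -x face. Origin: centre of the underside, on the bench; z up. Inside stand three aluminium posts, 14 mm across, tops 75 mm above the bench (3 mm above the walls), each with a small dark threaded hole. The cover seats flat on these rigid tops; nothing else in the box is as high
- thread0 (a point): centre of the top of the post at x -42, y +60 mm in the box's frame (front corner); axes as the box's
- thread1 (a point): centre of the top of the post at x -42, y -60 mm in the box's frame (other front corner)
- thread2 (a point): centre of the top of the post at x +42, y 0 mm in the box's frame (middle of the back)
- cover: the loose cover, 0.2 to 0.35 kg, lying flat on the bench: aluminium plate 110 (x) by 150 (y) by 4 mm with three 9 mm holes (two near the corners of its -x long edge, one at the middle of the +x one) and a white plastic handpiece cradle on top. Origin: centre of the plate's underside, z up
- cradle_mid (a point): where to grip the cover: middle of the cradle's straight spine, 30 mm above the plate's underside, over its centre and centre of mass; axes as the plate's. The spine is 18 mm thick (x), 90 mm long (y), 4 to 50 mm above the underside. Forks at both its ends (45 to 53 mm out along y, 40 mm wide in x) rise to 64 mm
- hole0 (a point): centre of the plate's hole at x -42, y +60 mm, at the underside; belongs over thread0
- hole1 (a point): centre of the plate's hole at x -42, y -60 mm, at the underside; belongs over thread1
- hole2 (a point): centre of the plate's hole at x +42, y 0 mm, at the underside; belongs over thread2
- lens_jar: bystander: small closed glass jar with a steel cap, 48 mm across, 45 mm high. Origin: centre of its underside
- bench_block: bystander: square steel bench block 60 x 60 x 18 mm. Origin: centre of its underside
- screw_tin: bystander: flat closed brass screw tin, 54 mm across, 28 mm high. Origin: centre of its underside
- beaker: bystander: clear cup, 72 mm across, 95 mm high. Origin: centre of its underside
- hammer: bystander: hammer lying flat, 240 mm long. Its x axis runs along the handle to the head
- torch: bystander: standing black hand torch on a 90 mm square foot, about 185 mm high. Origin: centre of its underside
- brick: bystander: pale soldering brick 70 x 45 x 22 mm lying on the fixed turntable (54 mm high). Origin: centre of its underside

How it is judged:
On the way, in this order (a step that is already met when the one before it is completed fails the run):
1. the cover has been lifted off the bench in the fingers (height (world z) of cover above 0.03 m and contact force between cover and the fingers above 1 N), for 0.2 s.
2. the cover bears on the posts, level and with its holes lined up, still in the fingers (contact force between cover and unit above 0.8 N and contact force between cover and the fingers above 1 N and angle between cover's own z axis and vertical below 0.08 rad and horizontal distance between hole0 and thread0 below 0.005 m and horizontal distance between hole1 and thread1 below 0.005 m and horizontal distance between hole2 and thread2 below 0.005 m and z of hole0 in the frame of thread0 below 0.004 m and z of hole1 in the frame of thread1 below 0.004 m and z of hole2 in the frame of thread2 below 0.004 m), for 0.1 s.
At the end, for the whole second after the job is handed in: The cover hangs in the fingers, still (under 20 mm/s), level within 0.08 rad, touching nothing of the box; each hole is within 4 mm horizontally of its own threaded post and 5 to 16 mm above the post's top (horizontal distance between hole0 and thread0 below 0.004 m and horizontal distance between hole1 and thread1 below 0.004 m and horizontal distance between hole2 and thread2 below 0.004 m and z of hole0 in the frame of thread0 between 0.005 and 0.016 m and z of hole1 in the frame of thread1 between 0.005 and 0.016 m and z of hole2 in the frame of thread2 between 0.005 and 0.016 m and angle between cover's own z axis and vertical below 0.08 rad and contact force between cover and the fingers above 1 N and contact force between cover and unit below 0.1 N and linear speed of cover below 0.02 m/s and angular speed of cover below 0.2 rad/s); the arm keeps its last pose, push and grip.
It fails at once if the cover is pressed on the box with more than 40 N (contact force between cover and unit above 40 N).
It fails at once if one of the other things on the bench is shifted by more than 25 mm (distance of any of lens_jar, bench_block, screw_tin, beaker, hammer, torch, brick from where it was at the start of the episode above 0.025 m).
It fails at once if the jar, tin, cup or torch is tipped over (angle between any of lens_jar, screw_tin, beaker, torch's own z axis and vertical above 0.5 rad).
It also fails if it takes over 40 s, if anything falls off the work surface, if the arm or the gripper's body presses on something with over 40 N, if the wrist force passes 120 N, or if a joint passes its speed limit or range.

## Robot

A 6-joint arm with a two-finger parallel gripper is mounted at the origin on the work surface. World frame = base frame: x ahead of the robot, y to its left, z up, the work surface at z = 0. Lengths are in m, angles in rad, forces in N, time in s.
With the tool pointing down it reaches from about 0.225 to 0.875 m from the base axis. Payload 3.4 kg.
Tool frame: the origin (TCP) lies between the finger pads; the fingertips stand 19 mm ahead of it and the grasp point (between the pads) is the TCP; z points along the fingers, y is the line along which they close (so a half turn about z gives the same grasp; the last joint's range is limited). The gripper opens to 85 mm and grips with 20 to 120 N. Pads are 22 mm wide; open, the fingers measure 114 mm over their backs; the gripper's body (76 mm by 85 mm) begins 54 mm behind the grasp point. The pads swing forward as they close: fully open they stand 13 mm farther back than shut.
Start: joints at [-1.42, 0.276, 1.505, -0, 1.361, -0.121], TCP at [0.154, -0.554, 0.25] pointing down, gripper open.
Joint ranges: [-2.89, 2.89], [-0.75, 2.08], [0.22, 2.7], [-1.18, 4.32], [0.11, 2.71], [-2.7, 2.7]. Speed limits (rad/s): [2.57, 2.57, 3.14, 3.14, 3.14, 3.14].

## Interface

Orientations are given as a unit quaternion [w, x, y, z].
In Python, from rig import get_state, imaging, ticket gives the robot as it stands. The module is installed in compiled form; this text tells all that it offers.
- The arm moves only by the shell command python3 -m inch 'ROWS' [FORCE]. ROWS is JSON, a list of rows, each an object with "claw": the opening, from -1 (shut) to 1 (fully open); "travel": the shift along the world's x, y, z in units of 200 mm (1.0 is 200 mm), a list of three; "turn": the turn about the world's z in units of 180 degrees (1.0 is 180 degrees). A call has 1 to 5 rows; each row is the pose to reach, as a shift and turn from the pose commanded when the call began, turning the shorter way round; what a row does not reach only later rows make up. A row lasts 1/10 s, in which the tool goes at most 50 mm and 8.59 degrees, less where a joint would pass 70% of its speed; a pose out of reach is approached as far as the arm can. A call with a number of a shift or a turn outside -1 to 1 is refused whole. A call with a gripper value outside its range is refused whole. The fingers move at their own pace and stop on an object; FORCE is the grip in N (left out, the last holds). Time passes only in rows, so rows that repeat a pose let the fingers close. It gives the time, the measured TCP pose, the force, the opening and the grip force at its end, in the units of the state.
- get_state(): the state, without advancing time (a new reading comes with each control period).
- imaging.get_image(name): name is "scene" or "top" or "wrist"; returns the picture (384x512x3 uint8, red, green, blue); there is no depth.
- imaging.camera_params(name): a dict with "camera_matrix" (3x3 intrinsics, pixels), "cam_to_world" (4x4, takes a point from camera to world coordinates); the wrist camera has in their place "T_tool_cam" (4x4, takes a point from camera to tool coordinates, whose origin is the TCP and whose axes are the flange's). Camera axes: x right, y down, z forward; pixel columns grow to the right and rows downward; lengths in m; the calibration is good to about 2 mm. A picture is of the moment at which its call begins: read the wrist's pose just before it. camera_params takes no time and is no camera call.
- ticket.sign_off(): hands the job in; it is judged then, once.
The state is a dict: "clock": time; "qpos": joint angles; "qd": joint speeds; "effort": joint torques, N m; "position": TCP position; "ee_rot": TCP orientation; "contact_force": force on the tool from outside, world axes, zero at the start; "moment": the same for the moment, N m; "width": finger opening in m; "gripper_force": force on a finger pad.
Only numpy, scipy, OpenCV 4.12 (cv2) and the standard library are available. Lean on these libraries where they do the work, as an engineer would, in place of code of your own. Each camera call takes 0.05 s, during which the arm holds its last target. There are 200 camera calls.

## Working session

There is one attempt and no reset: what is moved stays moved. The work goes in short steps, Python scripts to look and compute and a shell command to move; the robot and the scene stay as the last step left them, time stands still between calls to the robot, and variables do not carry over. Pictures are saved under pics/ and viewed, at most 10 in all, crops included, and the job is handed in when it is done.

```bash
mkdir -p pics; python3 - <<'E'
from rig import get_state, imaging
import cv2
s=get_state();print(s)
for n in("scene","top"):
    cv2.imwrite(f"pics/{n}0.png",imaging.get_image(n)[:,:,::-1]);print(n,imaging.camera_params(n))
print(imaging.camera_params("wrist"))
E
```

```text
{'clock': 0.0, 'qpos': array([-1.41997240e+00,  2.76592318e-01,  1.50613854e+00, -3.59330690e-06,
        1.36069704e+00, -1.21007371e-01]), 'qd': array([ 5.02713181e-04, -3.86081437e-04,  1.05022505e-03,  7.91410514e-04,
        8.74148435e-06,  2.17211552e-04]), 'effort': array([ 3.55071519e-03, -4.16766322e+01, -2.45805520e+01,  2.79427140e-04,
        1.11280294e-02, -6.83318618e-06]), 'position': array([ 0.15429961, -0.55339523,  0.24943905]), 'ee_rot': array([-9.17494431e-04,  9.90777210e-01,  1.35497889e-01, -1.54362726e-05]), 'contact_force': array([-0.01890836, -0.64475306,  0.29624689]), 'moment': array([ 0.02689886, -0.01165363, -0.02203168]), 'gripper_force': 0.0, 'width': 0.085435150864655}
scene {'camera_matrix': array([[370.69332298,   0.        , 255.48295451],
       [  0.        , 370.69332298, 186.17958308],
       [  0.        ,   0.        ,   1.        ]]), 'cam_to_world': array([[ 0.70875137,  0.45494054, -0.53916658,  1.13952002],
       [ 0.70519588, -0.47774067,  0.5238918 , -0.55742575],
       [-0.01924218, -0.75152708, -0.65942155,  0.78085913],
       [ 
[... 321 characters left out ...]
987699, -0.01523858, -0.00371348, -0.00641879],
       [ 0.00632152, -0.17485555, -0.9845738 ,  1.48076764],
       [ 0.        ,  0.        ,  0.        ,  1.        ]])}
{'camera_matrix': array([[297.01413437,   0.        , 250.8047932 ],
       [  0.        , 297.01413437, 187.3820692 ],
       [  0.        ,   0.        ,   1.        ]]), 'T_tool_cam': array([[-2.97620401e-04, -9.56873579e-01, -2.90504501e-01,
         7.40966913e-02],
       [ 9.99999212e-01,  6.96288614e-05, -1.25384007e-03,
         5.21826934e-04],
       [ 1.21999393e-03, -2.90504645e-01,  9.56872804e-01,
        -1.22254196e-01],
       [ 0.00000000e+00,  0.00000000e+00,  0.00000000e+00,
         1.00000000e+00]])}
```

View pics/top0.png

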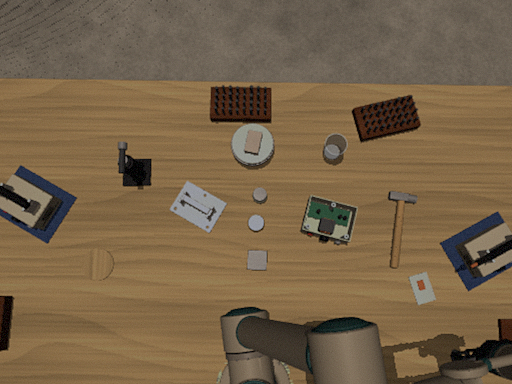

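View pics/scene0.png

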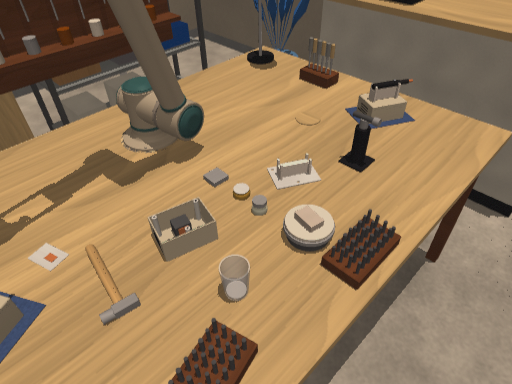

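Top view: the cover is near (198,206) and the box near (329,219), with its controls on the lower side, about (322,238). I'll enlarge both.

```bash
python3 - <<'E'
import cv2,numpy as np
im=cv2.imread("pics/top0.png")
a=im[170:245,160:235];b=im[185:250,295:365]
z=lambda c:cv2.resize(c,(400,400),interpolation=cv2.INTER_CUBIC)
cv2.imwrite("pics/crop0.png",np.hstack([z(a),z(im[180:255,292:367])]))
E
```

```text
(no output)
```

View pics/crop0.png

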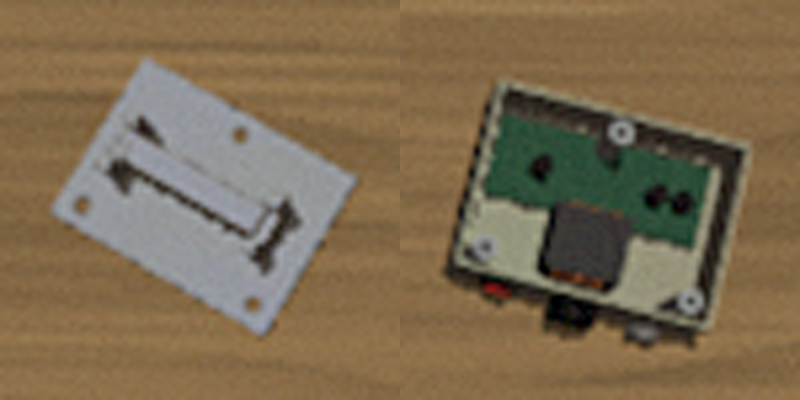

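Cover holes in the crop (hole0, 1, 2): (82,205), (253,303), (240,134). Post tops (thread0, 1, 2): (484,246), (690,300), (621,131).

```bash
cat > h.py <<'E'
import numpy as np,cv2
from rig import get_state, imaging
from scipy.spatial.transform import Rotation as R
L=np.array([[-.042,.06],[-.042,-.06],[.042,0]])
def cast(uv,K,T,z):
    uv=np.atleast_2d(uv).astype(float)
    d=np.c_[uv,np.ones(len(uv))]@np.linalg.inv(K).T@T[:3,:3].T
    return (T[:3,3]+d*((z-T[2,3])/d[:,2])[:,None])[:,:2]
def fit(P):   # rigid 2D fit: origin, yaw, residuals(mm)
    a=L-L.mean(0);b=P-P.mean(0)
    th=np.arctan2((a[:,0]*b[:,1]-a[:,1]*b[:,0]).sum(),(a*b).sum())
    c,s=np.cos(th),np.sin(th);M=np.array([[c,-s],[s,c]])
    o=P.mean(0)-M@L.mean(0)
    return o,np.degrees(th),1e3*np.linalg.norm(P-(o+L@M.T),axis=1)
def wristT(s):
    T=np.eye(4);T[:3,:3]=R.from_quat(s["ee_rot"],scalar_first=True).as_matrix();T[:3,3]=s["position"]
    return T@imaging.camera_params("wrist")["T_tool_cam"]
def tool():
    s=get_state();Q=R.from_quat(s["ee_rot"],scalar_first=True).as_matrix()
    print("t",round(s["clock"],2),"tcp",s["position"].round(4),"tool y dir deg",np.degrees(np.arctan2(Q[1,1],Q[0,1])).round(2),"tool x",np.degrees(np.arctan2(Q[1,0],Q[0,0])).round(2),"tilt",np.degrees(np.arccos(-Q[2,2])).round(2),"F",s["contact_force"].round(2),"w",s["width"].round(4),s["gripper_force"],"q",s["qpos"].round(2))
    return s
E
python3 - <<'E'
from h import *
p=imaging.camera_params("top");K,T=p["camera_matrix"],p["cam_to_world"]
k=75/400
f=lambda a,x,y:np.array(a)*k+[x-.4,y-.4]
print(fit(cast(f([(82,205),(253,303),(240,134)],160,170),K,T,.003)))
print(fit(cast(f([(84,246),(290,300),(221,131)],292,180),K,T,.075)))
tool()
E
```

```text
(array([0.55032127, 0.19113145]), np.float64(-28.911788941406165), array([0.29092982, 0.16949727, 0.35661677]))
(array([ 0.51019271, -0.2227935 ]), np.float64(-13.973566984155159), array([0.46346285, 0.36953247, 0.45902962]))Traceback (most recent call last):
  File "<stdin>", line 7, in <module>
  File "h.py", line 20, in tool
    print("t",round(s["clock"],2),"tcp",s["position"].round(4),"tool y dir deg",np.degrees(np.arctan2(Q[1,1],Q[0,1])).round(2),"tool x",np.degrees(np.arctan2(Q[1,0],Q[0,0])).round(2),"tilt",np.degrees(np.arccos(-Q[2,2])).round(2),"F",s["contact_force"].round(2),"w",s["width"].round(4),s["gripper_force"],"q",s["qpos"].round(2))
                                                                                                                                                                                                                                                                          ^^^^^^^^^^^^^^^^
AttributeError: 'float' object has no attribute 'round'
```

```bash
sed -i 's/s\["width"\].round(4)/round(s["width"],4)/' h.py
python3 -m inch '[{"claw":1,"travel":[0.5,0.93,0],"turn":0.063},{"claw":1,"travel":[0.5,0.93,0],"turn":0.063},{"claw":1,"travel":[0.5,0.93,0],"turn":0.063},{"claw":1,"travel":[0.5,0.93,0],"turn":0.063},{"claw":1,"travel":[0.5,0.93,0],"turn":0.063}]' 40
python3 -m inch '[{"claw":1,"travel":[0.5,0.93,0],"turn":0.063},{"claw":1,"travel":[0.5,0.93,0],"turn":0.063},{"claw":1,"travel":[0.5,0.93,0],"turn":0.063},{"claw":1,"travel":[0.5,0.93,0],"turn":0.063},{"claw":1,"travel":[0.5,0.93,0],"turn":0.063}]'
python3 -c "from h import *;tool()"
```

```text
clock: 0.6
position: [0.2553, -0.3629, 0.25]
ee_rot: [-0.002, 0.972, 0.234, 0.001]
contact_force: [-0.7, -0.1, -0.8]
width: 0.085
gripper_force: 0.0
clock: 1.1
position: [0.3556, -0.1783, 0.2503]
ee_rot: [-0.001, 0.944, 0.33, 0.001]
contact_force: [0.0, 0.2, 0.8]
width: 0.0855
gripper_force: 0.0
t 1.1 tcp [ 0.3556 -0.1783  0.2503] tool y dir deg -51.46 tool x 38.54 tilt 0.11 F [0.02 0.17 0.78] w 0.0855 0.0 q [-0.64  0.    1.84  0.    1.3   0.26]
```

```bash

python3 -m inch '[{"claw":1,"travel":[0.48,0.92,0],"turn":0.063},{"claw":1,"travel":[0.48,0.92,0],"turn":0.063},{"claw":1,"travel":[0.48,0.92,0],"turn":0.063},{"claw":1,"travel":[0.48,0.92,0],"turn":0.063},{"claw":1,"travel":[0.48,0.92,0],"turn":0.063}]'
python3 -m inch '[{"claw":1,"travel":[0.48,0.92,0],"turn":0.062},{"claw":1,"travel":[0.48,0.92,0],"turn":0.062},{"claw":1,"travel":[0.48,0.92,0],"turn":0.062},{"claw":1,"travel":[0.48,0.92,0],"turn":0.062},{"claw":1,"travel":[0.48,0.92,0],"turn":0.062}]'
python3 - <<'E'
from h import *
s=tool();cv2.imwrite("pics/w1.png",imaging.get_image("wrist")[:,:,::-1]);np.save("w1.npy",wristT(s))
E
```

```text
clock: 1.6
position: [0.4528, 0.0053, 0.2501]
ee_rot: [-0.0, 0.907, 0.422, 0.001]
contact_force: [-0.6, -1.1, -0.2]
width: 0.0851
gripper_force: 0.0
clock: 2.1
position: [0.5494, 0.1889, 0.2493]
ee_rot: [-0.0, 0.862, 0.507, 0.001]
contact_force: [-0.7, -1.0, 0.6]
width: 0.0857
gripper_force: 0.0
t 2.1 tcp [0.5494 0.1889 0.2493] tool y dir deg -29.09 tool x 60.91 tilt 0.11 F [-0.65 -1.04  0.56] w 0.0857 0.0 q [0.21 0.28 1.5  0.   1.36 0.72]
```

View pics/w1.png

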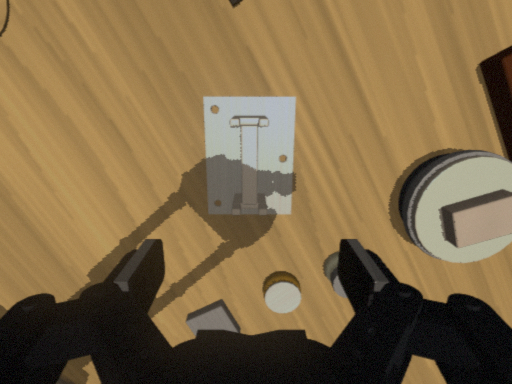

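The wrist view shows the cover square to the fingers. hole0 is at (214,109), hole2 at (283,158) and hole1 at (217,203), in shadow.

```bash
python3 - <<'E'
from h import *
T=np.load("w1.npy");K=imaging.camera_params("wrist")["camera_matrix"]
o,a,r=fit(cast([(214.5,109),(217,203),(283,158)],K,T,.003));print(o,a,r)
s=tool();print("travel units",(o-s["position"][:2])/.2)
E
```

```text
[0.54842593 0.19071689] -29.3083329092473 [0.29158818 0.44454547 0.5238924 ]
t 2.15 tcp [0.5485 0.1877 0.2492] tool y dir deg -29.11 tool x 60.89 tilt 0.01 F [ 0.51  0.83 -1.29] w 0.0854 0.0 q [0.21 0.28 1.5  0.   1.36 0.72]
travel units [-0.00052554  0.01521187]
```

```bash

python3 -m inch '[{"claw":1,"travel":[0,0.01,-0.25],"turn":0},{"claw":1,"travel":[0,0.01,-0.5],"turn":0},{"claw":1,"travel":[0,0.01,-0.7],"turn":0},{"claw":1,"travel":[0,0.01,-0.85],"turn":0},{"claw":1,"travel":[0,0.01,-0.95],"turn":0}]'
python3 -m inch '[{"claw":1,"travel":[0,0,-0.08],"turn":0},{"claw":1,"travel":[0,0,-0.145],"turn":0},{"claw":1,"travel":[0,0,-0.145],"turn":0},{"claw":0,"travel":[0,0,-0.145],"turn":0},{"claw":-0.3,"travel":[0,0,-0.145],"turn":0}]'
python3 -c "from h import *;tool()"
```

```text
clock: 2.65
position: [0.5446, 0.185, 0.0577]
ee_rot: [-0.0, 0.863, 0.505, -0.003]
contact_force: [0.4, 1.5, -0.1]
width: 0.0854
gripper_force: 0.0
clock: 3.15
position: [0.5472, 0.1878, 0.0324]
ee_rot: [0.0, 0.863, 0.506, 0.001]
contact_force: [0.1, 1.6, 0.1]
width: 0.0591
gripper_force: 0.0
t 3.15 tcp [0.5472 0.1878 0.0324] tool y dir deg -29.26 tool x 60.74 tilt 0.12 F [0.12 1.57 0.11] w 0.0591 0.0 q [ 0.21  0.48  1.79 -0.    0.87  0.72]
```

```bash

python3 -m inch '[{"claw":-0.6,"travel":[0,0,0],"turn":0},{"claw":-0.8,"travel":[0,0,0],"turn":0},{"claw":-1,"travel":[0,0,0],"turn":0},{"claw":-1,"travel":[0,0,0],"turn":0},{"claw":-1,"travel":[0,0,0],"turn":0}]' 70
python3 -m inch '[{"claw":-1,"travel":[0,0,0],"turn":0},{"claw":-1,"travel":[0,0,0],"turn":0}]'
python3 -c "from h import *;tool()"
```

```text
clock: 3.65
position: [0.547, 0.1882, 0.0321]
ee_rot: [0.0, 0.863, 0.506, 0.001]
contact_force: [-0.4, 0.2, 6.2]
width: 0.0172
gripper_force: 69.4
clock: 3.85
position: [0.547, 0.1882, 0.0321]
ee_rot: [0.0, 0.863, 0.506, 0.001]
contact_force: [-1.1, -0.6, 5.4]
width: 0.0173
gripper_force: 69.4
t 3.85 tcp [0.547  0.1882 0.0321] tool y dir deg -29.24 tool x 60.76 tilt 0.09 F [-1.1  -0.65  5.41] w 0.0173 69.36261177062988 q [ 0.21  0.48  1.79 -0.    0.87  0.72]
```

```bash

python3 -m inch '[{"claw":-1,"travel":[0,0,0.05],"turn":0},{"claw":-1,"travel":[0,0,0.2],"turn":0},{"claw":-1,"travel":[0,0,0.4],"turn":0},{"claw":-1,"travel":[0,0,0.6],"turn":0},{"claw":-1,"travel":[0,0,0.7],"turn":0}]'
python3 -m inch '[{"claw":-1,"travel":[0,0,0],"turn":0},{"claw":-1,"travel":[0,0,0],"turn":0}]'
python3 -c "from h import *;tool()"
```

```text
clock: 4.35
position: [0.5473, 0.1884, 0.1747]
ee_rot: [0.001, 0.863, 0.506, 0.002]
contact_force: [0.0, 0.3, -2.8]
width: 0.0171
gripper_force: 68.8
clock: 4.55
position: [0.5454, 0.1879, 0.1705]
ee_rot: [-0.0, 0.863, 0.506, -0.001]
contact_force: [-0.5, 0.8, -2.6]
width: 0.0172
gripper_force: 68.8
t 4.55 tcp [0.5454 0.1879 0.1705] tool y dir deg -29.25 tool x 60.75 tilt 0.1 F [-0.45  0.82 -2.62] w 0.0172 68.76141786575317 q [ 0.21  0.33  1.63 -0.    1.18  0.72]
```

```bash

python3 -m inch '[{"claw":-1,"travel":[-0.01,-0.1,0],"turn":0.005},{"claw":-1,"travel":[-0.02,-0.25,0],"turn":0.01},{"claw":-1,"travel":[-0.04,-0.42,0],"turn":0.02},{"claw":-1,"travel":[-0.055,-0.6,0],"turn":0.025},{"claw":-1,"travel":[-0.07,-0.78,0],"turn":0.03}]'
python3 -m inch '[{"claw":-1,"travel":[-0.02,-0.17,0],"turn":0.01},{"claw":-1,"travel":[-0.03,-0.34,0],"turn":0.02},{"claw":-1,"travel":[-0.045,-0.5,0],"turn":0.03},{"claw":-1,"travel":[-0.06,-0.66,0],"turn":0.035},{"claw":-1,"travel":[-0.07,-0.8,0],"turn":0.04}]'
python3 -m inch '[{"claw":-1,"travel":[-0.01,-0.14,0],"turn":0.005},{"claw":-1,"travel":[-0.02,-0.26,0],"turn":0.01},{"claw":-1,"travel":[-0.03,-0.36,0],"turn":0.015},{"claw":-1,"travel":[-0.04,-0.43,0],"turn":0.015},{"claw":-1,"travel":[-0.045,-0.47,0],"turn":0.015}]'
python3 -m inch '[{"claw":-1,"travel":[0,0,0],"turn":0},{"claw":-1,"travel":[0,0,0],"turn":0}]'
python3 - <<'E'
from h import *
s=tool();np.save("w2.npy",wristT(s))
w=imaging.get_image("wrist");t=imaging.get_image("top")
cv2.imwrite("pics/w2.png",w[:,:,::-1]);cv2.imwrite("pics/top2.png",t[:,:,::-1])
c=cv2.resize(t[165:265,280:380],(384,384),interpolation=cv2.INTER_CUBIC)[:,:,::-1]
cv2.imwrite("pics/both2.png",np.hstack([w[:,130:510,::-1],c]))
E
```

```text
clock: 5.05
position: [0.5303, 0.0311, 0.1686]
ee_rot: [-0.002, 0.838, 0.546, -0.002]
contact_force: [0.2, -0.2, -1.9]
width: 0.0173
gripper_force: 68.7
clock: 5.55
position: [0.5163, -0.1289, 0.1686]
ee_rot: [-0.002, 0.802, 0.597, -0.002]
contact_force: [0.3, -0.3, -2.7]
width: 0.0174
gripper_force: 68.6
clock: 6.05
position: [0.5082, -0.2224, 0.1694]
ee_rot: [-0.002, 0.788, 0.615, -0.001]
contact_force: [1.1, 0.4, -3.1]
width: 0.0172
gripper_force: 68.6
clock: 6.25
position: [0.5091, -0.221, 0.1708]
ee_rot: [-0.001, 0.788, 0.616, 0.0]
contact_force: [-0.1, 0.1, -3.2]
width: 0.0175
gripper_force: 68.6
t 6.25 tcp [ 0.5091 -0.221   0.1708] tool y dir deg -13.95 tool x 76.05 tilt 0.1 F [-0.08  0.08 -3.16] w 0.0175 68.62102389335632 q [-0.54  0.3   1.67  0.    1.17 -0.29]
```

View pics/both2.png

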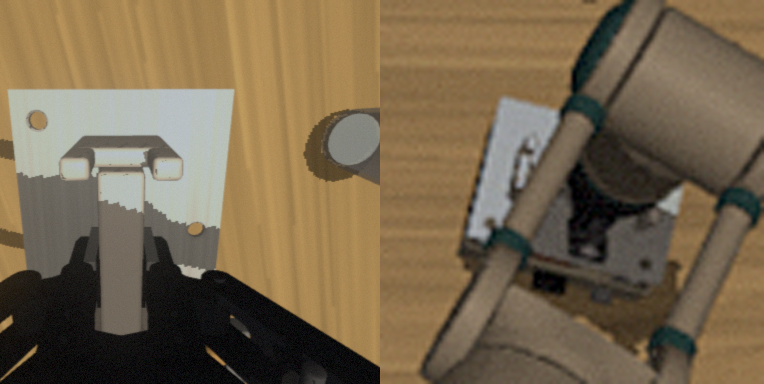

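The wrist view shows the held cover level. hole0 is at about (168,120), hole2 at (326,229) and the far plate corners at (138,90) and (365,89). The cover hides the box, so I'll back off upwards to see the posts and holes in one wrist view.

```bash

python3 -m inch '[{"claw":-1,"travel":[-0.02,-0.08,0.1],"turn":0},{"claw":-1,"travel":[-0.05,-0.2,0.23],"turn":0},{"claw":-1,"travel":[-0.08,-0.32,0.37],"turn":0},{"claw":-1,"travel":[-0.1,-0.4,0.46],"turn":0},{"claw":-1,"travel":[-0.11,-0.435,0.5],"turn":0}]'
python3 -m inch '[{"claw":-1,"travel":[0,0,0],"turn":0},{"claw":-1,"travel":[0,0,0],"turn":0},{"claw":-1,"travel":[0,0,0],"turn":0}]'
python3 - <<'E'
from h import *
s=tool();np.save("w3.npy",wristT(s));np.save("tcp3.npy",np.r_[s["position"],s["ee_rot"]])
w=imaging.get_image("wrist");tool()
cv2.imwrite("pics/w3.png",w[:,:,::-1])
cv2.imwrite("pics/w3z.png",cv2.resize(w[0:260,100:420],(800,650),interpolation=cv2.INTER_CUBIC)[:600,:,::-1])
E
```

```text
clock: 6.85
position: [0.488, -0.3101, 0.2736]
ee_rot: [0.002, 0.788, 0.616, 0.0]
contact_force: [0.2, 0.5, -3.3]
width: 0.0174
gripper_force: 68.8
clock: 7.15
position: [0.487, -0.3073, 0.2698]
ee_rot: [-0.002, 0.787, 0.616, -0.0]
contact_force: [-0.4, -0.1, -2.5]
width: 0.0175
gripper_force: 68.8
t 7.15 tcp [ 0.487  -0.3073  0.2698] tool y dir deg -13.89 tool x 76.11 tilt 0.19 F [-0.41 -0.06 -2.48] w 0.0175 68.75475525856018 q [-0.68  0.27  1.47  0.    1.41 -0.44]
t 7.2 tcp [ 0.4871 -0.3075  0.27  ] tool y dir deg -13.89 tool x 76.11 tilt 0.16 F [-0.52  0.26 -2.94] w 0.017 68.75439047813416 q [-0.68  0.27  1.47  0.    1.41 -0.44]
```

View pics/w3z.png

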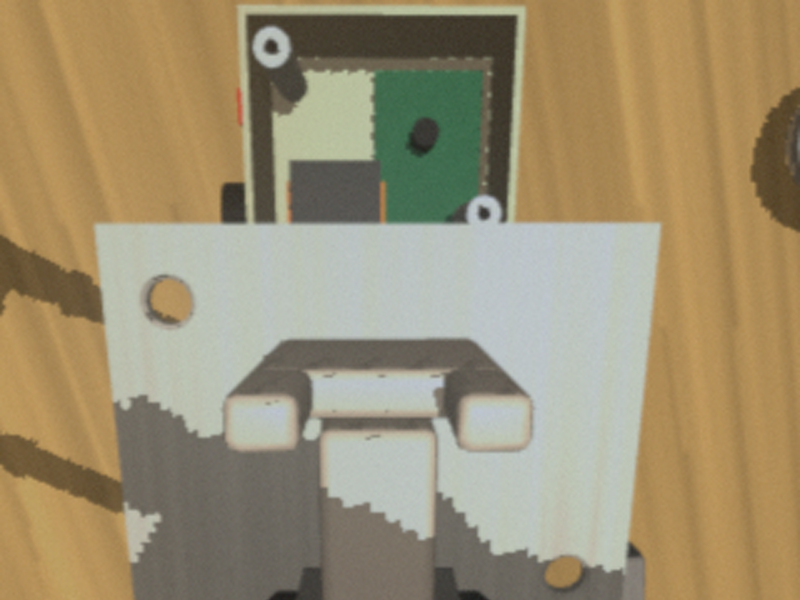

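One picture now shows both. In the zoom, thread0 is at (272,47), thread2 at (485,212), hole0 at (168,301), hole2 at (564,572), and the far plate corners at (96,224) and (660,224).

```bash
python3 - <<'E'
from h import *
K=imaging.camera_params("wrist")["camera_matrix"];T=np.load("w3.npy");s=np.load("tcp3.npy")
p=lambda a:np.array(a)/2.5+[100-.3,-.3]
C=cast(p([(96,224),(660,224)]),K,T,.242);print("edge",np.linalg.norm(C[0]-C[1]),"yaw",np.degrees(np.arctan2(*(C[1]-C[0])[::-1])))
H=cast(p([(168,301),(564,572)]),K,T,.241);P=cast(p([(272,47),(485,212)]),K,T,.075)
for n,X in(("holes",H),("posts",P)):
    d=X[1]-X[0];l=np.array([.084,-.06])
    th=np.arctan2(d[1],d[0])-np.arctan2(l[1],l[0]);c,q=np.cos(th),np.sin(th)
    o=X.mean(0)-np.array([[c,-q],[q,c]])@[0,.03]
    print(n,X,"dist",np.linalg.norm(d),"(.1032)","origin",o,"yaw",np.degrees(th))
    if n=="holes":oh,th0=o,th
    else:
        print("tcp",s[:2],"turn units",(th-th0)/np.pi)
        a=th-th0;r=oh-s[:2];rr=np.array([[np.cos(a),-np.sin(a)],[np.sin(a),np.cos(a)]])@r
        print("cover in tcp",r,"travel units",(o-rr-s[:2])/.2)
        E=C.mean(0);c,q=np.cos(th0),np.sin(th0);print("origin from edge",E-np.array([[c,-q],[q,c]])@[0,.075])
E
```

```text
edge 0.10840501402633479 yaw -13.908130332750783
holes [[ 0.46172056 -0.23624682]
 [ 0.52827334 -0.31318842]] dist 0.10173141845068931 (.1032) origin [ 0.48794104 -0.30387605] yaw -13.603240591956478
posts [[ 0.48256712 -0.15564701]
 [ 0.5494508  -0.23350261]] dist 0.10263976537471077 (.1032) origin [ 0.50885432 -0.22370918] yaw -13.797321432028424
tcp [ 0.4870265  -0.30729064] turn units -0.0010782268892885853
cover in tcp [0.00091454 0.00341459] travel units [0.10450859 0.40084995]
origin from edge [ 0.48814    -0.30506148]
```

```bash

python3 -m inch '[{"claw":-1,"travel":[0.04,0.15,-0.1],"turn":0},{"claw":-1,"travel":[0.08,0.3,-0.25],"turn":0},{"claw":-1,"travel":[0.1,0.38,-0.42],"turn":0},{"claw":-1,"travel":[0.105,0.407,-0.57],"turn":0},{"claw":-1,"travel":[0.105,0.407,-0.65],"turn":0}]'
python3 -m inch '[{"claw":-1,"travel":[0,0,-0.04],"turn":0},{"claw":-1,"travel":[0,0,-0.06],"turn":0},{"claw":-1,"travel":[0,0,-0.06],"turn":0},{"claw":-1,"travel":[0,0,-0.06],"turn":0}]'
python3 - <<'E'
from h import *
tool();t=imaging.get_image("scene");t2=imaging.get_image("top");tool()
a=cv2.resize(t[175:275,130:230],(400,400),interpolation=cv2.INTER_CUBIC)
b=cv2.resize(t2[170:270,280:380],(400,400),interpolation=cv2.INTER_CUBIC)
cv2.imwrite("pics/s4.png",np.hstack([a,b])[:,:,::-1])
E
```

```text
clock: 7.7
position: [0.5066, -0.2243, 0.138]
ee_rot: [-0.003, 0.787, 0.617, -0.001]
contact_force: [0.7, -0.3, -1.9]
width: 0.0174
gripper_force: 68.8
clock: 8.1
position: [0.509, -0.228, 0.1302]
ee_rot: [0.001, 0.788, 0.616, 0.0]
contact_force: [0.2, -0.3, -2.3]
width: 0.0173
gripper_force: 68.8
t 8.1 tcp [ 0.509  -0.228   0.1302] tool y dir deg -13.96 tool x 76.04 tilt 0.12 F [ 0.21 -0.3  -2.26] w 0.0173 68.7536108493805 q [-0.55  0.34  1.73  0.    1.07 -0.3 ]
t 8.2 tcp [ 0.509  -0.228   0.1304] tool y dir deg -13.96 tool x 76.04 tilt 0.13 F [ 0.31 -0.22 -2.02] w 0.0174 68.75318884849548 q [-0.55  0.34  1.73  0.    1.07 -0.3 ]
```

View pics/s4.png

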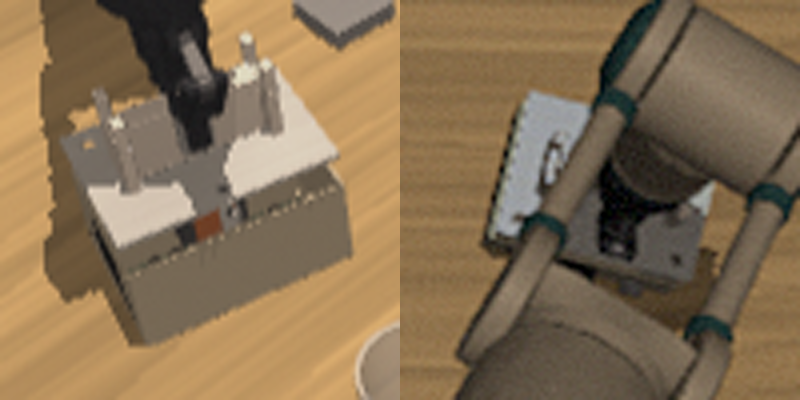

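The scene crop shows the cover level, about 20 mm above the box. In the top crop hole0 is near (527,222) and hole1 near (680,262). I'll cross-check both against the posts seen by the same camera.

```bash
python3 - <<'E'
from h import *
p=imaging.camera_params("top");K,T=p["camera_matrix"],p["cam_to_world"]
H=cast(np.array([(127,222),(280,262)])/4+[279.6,169.6],K,T,.1)
P=cast(np.array([(84,246),(290,300)])*75/400+[291.6,179.6],K,T,.075)
print(H,P,(P-H)*1e3)
E
```

```text
[[ 0.48306794 -0.16334553]
 [ 0.45486036 -0.27728902]] [[ 0.48375451 -0.15399581]
 [ 0.45468908 -0.2711405 ]] [[ 0.68657213  9.34971564]
 [-0.17127894  6.14852197]]
```

Hole1 suggests a larger y error than the wrist did, though the pixels were rough. I'll look closer after the correction the wrist view called for.

```bash

python3 -m inch '[{"claw":-1,"travel":[-0.005,0.01,0],"turn":0},{"claw":-1,"travel":[-0.005,0.01,0],"turn":0},{"claw":-1,"travel":[-0.005,0.01,0],"turn":0}]'
python3 - <<'E'
from h import *
tool();np.save("w5.npy",wristT(get_state()))
t2=np.mean([imaging.get_image("top") for _ in range(6)],0).astype(np.uint8);s=np.mean([imaging.get_image("scene") for _ in range(4)],0).astype(np.uint8);tool()
cv2.imwrite("pics/top5.png",t2[:,:,::-1]);cv2.imwrite("pics/scene5.png",s[:,:,::-1])
a=cv2.resize(t2[185:245,295:360],(780,720)[:2],interpolation=cv2.INTER_CUBIC)[:600,:]
cv2.imwrite("pics/c5.png",cv2.resize(t2[190:240,298:363],(780,600),interpolation=cv2.INTER_CUBIC)[:,:,::-1])
cv2.imwrite("pics/d5.png",cv2.resize(s[190:265,140:235],(760,600),interpolation=cv2.INTER_CUBIC)[:,:,::-1])
E
```

```text
clock: 8.5
position: [0.5074, -0.2255, 0.1296]
ee_rot: [0.0, 0.788, 0.616, 0.0]
contact_force: [-0.0, -0.4, -2.2]
width: 0.0174
gripper_force: 68.8
t 8.5 tcp [ 0.5074 -0.2255  0.1296] tool y dir deg -13.94 tool x 76.06 tilt 0.03 F [-0.02 -0.39 -2.2 ] w 0.0174 68.75339984893799 q [-0.54  0.34  1.73  0.    1.07 -0.3 ]
t 9.0 tcp [ 0.5074 -0.2255  0.1293] tool y dir deg -13.95 tool x 76.05 tilt 0.0 F [ 0.1  -0.2  -3.36] w 0.0174 68.7546157836914 q [-0.54  0.34  1.73  0.    1.07 -0.3 ]
```

View pics/c5.png

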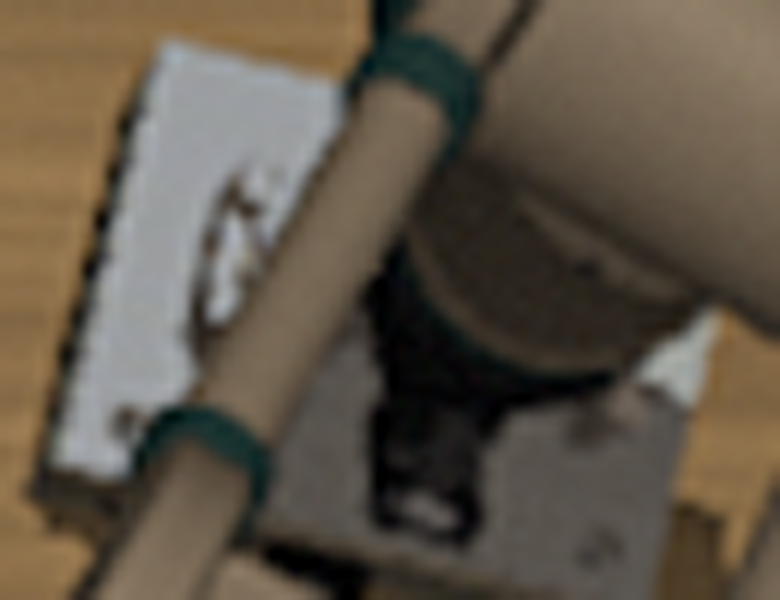

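Here hole0 is at (128,421), hole1 at (600,545), plate corner +x+y at (168,42) and corner −x+y at (50,467).

```bash
python3 - <<'E'
from h import *
p=imaging.camera_params("top");K,T=p["camera_matrix"],p["cam_to_world"]
q=lambda a:np.array(a)/12+[297.55,189.55]
X=cast(q([(128,421),(600,545),(168,42),(50,467)]),K,T,.101)
l=np.array([[-.042,.06],[-.042,-.06],[.055,.075],[-.055,.075]])
th=np.radians(-13.9);M=np.array([[np.cos(th),-np.sin(th)],[np.sin(th),np.cos(th)]])
print("origins",X-l@M.T)
P=cast(np.array([(84,246),(290,300),(221,131)])*75/400+[291.6,179.6],K,T,.075)
print("box",P-L@M.T)
# finer post centres: bright blobs in first top image
im=cv2.imread("pics/top0.png");hsv=cv2.cvtColor(im,cv2.COLOR_BGR2HSV)
m=((hsv[:,:,1]<40)&(hsv[:,:,2]>110)).astype(np.uint8);m[:, :295]=0;m[:,362:]=0;m[:185]=0;m[250:]=0
n,_,st,c=cv2.connectedComponentsWithStats(m)
for i in range(1,n):
    if st[i,4]>4: print(st[i],c[i],cast(c[i],K,T,.075))
E
```

```text
origins [[ 0.51057235 -0.2222007 ]
 [ 0.51025951 -0.22283393]
 [ 0.50889164 -0.22387772]
 [ 0.50781033 -0.22043752]]
box [[ 0.51011092 -0.22232838]
 [ 0.50987285 -0.22298709]
 [ 0.51060735 -0.22301269]]
[331 203   5   4  15] [333.13333333 204.6       ] [[ 0.55002291 -0.23337928]]
[305 223   6   6  24] [307.875      225.54166667] [[ 0.48433866 -0.1555965 ]]
[344 234   5   5  18] [346.         235.61111111] [[ 0.45541502 -0.27122925]]
```

View pics/d5.png

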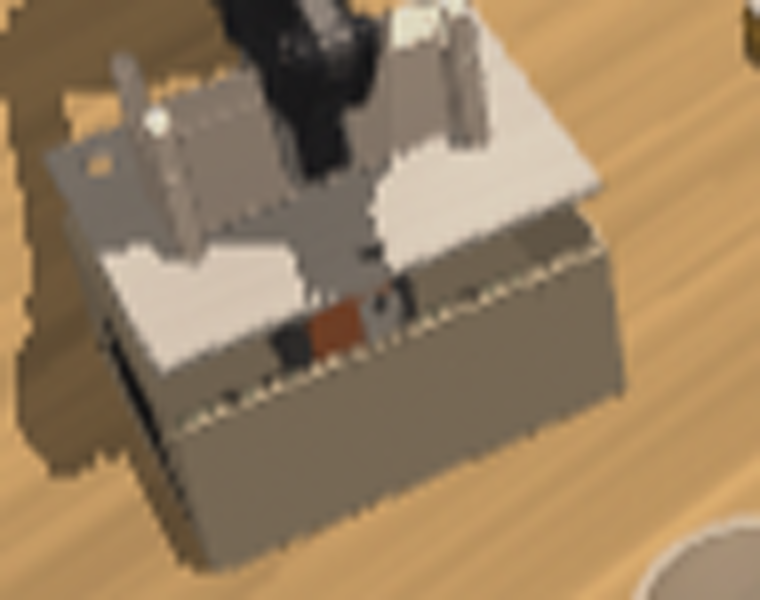

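The scene view (post visible at (385,300) under hole2 near (372,252)) and the top view agree to about 1 mm. I'll lower gently.

```bash

python3 -m inch '[{"claw":-1,"travel":[0,0,-0.03],"turn":0},{"claw":-1,"travel":[0,0,-0.06],"turn":0},{"claw":-1,"travel":[0,0,-0.08],"turn":0},{"claw":-1,"travel":[0,0,-0.09],"turn":0},{"claw":-1,"travel":[0,0,-0.09],"turn":0}]'
python3 -m inch '[{"claw":-1,"travel":[0,0,-0.0025],"turn":0},{"claw":-1,"travel":[0,0,-0.005],"turn":0},{"claw":-1,"travel":[0,0,-0.005],"turn":0}]'
python3 -c "from h import *;tool()"
```

```text
clock: 9.5
position: [0.5071, -0.2254, 0.1107]
ee_rot: [-0.0, 0.788, 0.616, -0.0]
contact_force: [-0.5, 0.2, -1.9]
width: 0.0173
gripper_force: 68.8
clock: 9.8
position: [0.5075, -0.2256, 0.1105]
ee_rot: [0.0, 0.788, 0.616, 0.0]
contact_force: [-0.5, -0.2, -3.2]
width: 0.0172
gripper_force: 68.8
t 9.8 tcp [ 0.5075 -0.2256  0.1105] tool y dir deg -13.95 tool x 76.05 tilt 0.02 F [-0.47 -0.15 -3.18] w 0.0172 68.75513434410095 q [-0.54  0.36  1.76  0.    1.03 -0.3 ]
```

```bash

python3 -m inch '[{"claw":-1,"travel":[0,0,-0.0025],"turn":0},{"claw":-1,"travel":[0,0,-0.005],"turn":0},{"claw":-1,"travel":[0,0,-0.005],"turn":0}]'
python3 -m inch '[{"claw":-1,"travel":[0,0,-0.0025],"turn":0},{"claw":-1,"travel":[0,0,-0.005],"turn":0},{"claw":-1,"travel":[0,0,-0.005],"turn":0}]'
python3 -c "from h import *;tool()"
```

```text
clock: 10.1
position: [0.5073, -0.2255, 0.1093]
ee_rot: [0.0, 0.788, 0.616, 0.0]
contact_force: [0.6, 0.8, -2.2]
width: 0.0172
gripper_force: 68.8
clock: 10.4
position: [0.5073, -0.2255, 0.1082]
ee_rot: [-0.0, 0.788, 0.616, -0.0]
contact_force: [1.1, 0.3, -2.4]
width: 0.0171
gripper_force: 68.8
t 10.4 tcp [ 0.5073 -0.2255  0.1082] tool y dir deg -13.94 tool x 76.06 tilt 0.01 F [ 1.09  0.27 -2.39] w 0.0171 68.75506639480591 q [-0.54  0.36  1.76  0.    1.02 -0.3 ]
```

```bash

python3 -m inch '[{"claw":-1,"travel":[0,0,-0.0025],"turn":0},{"claw":-1,"travel":[0,0,-0.0025],"turn":0},{"claw":-1,"travel":[0,0,-0.0025],"turn":0}]'
python3 -c "from h import *;tool()"
```

```text
clock: 10.7
position: [0.5073, -0.2255, 0.1078]
ee_rot: [-0.0, 0.788, 0.616, 0.0]
contact_force: [-0.1, 0.4, -3.8]
width: 0.017
gripper_force: 68.8
t 10.7 tcp [ 0.5073 -0.2255  0.1078] tool y dir deg -13.95 tool x 76.05 tilt 0.0 F [-0.08  0.45 -3.83] w 0.017 68.7537932395935 q [-0.54  0.36  1.76  0.    1.02 -0.3 ]
```

```bash

python3 -m inch '[{"claw":-1,"travel":[0,0,-0.0025],"turn":0},{"claw":-1,"travel":[0,0,-0.0025],"turn":0},{"claw":-1,"travel":[0,0,-0.0025],"turn":0}]'
```

```text
clock: 11.0
position: [0.5074, -0.2255, 0.1073]
ee_rot: [0.0, 0.788, 0.616, 0.0]
contact_force: [-0.6, -0.1, -2.3]
width: 0.0172
gripper_force: 68.8
```

```bash

python3 -m inch '[{"claw":-1,"travel":[0,0,-0.0025],"turn":0},{"claw":-1,"travel":[0,0,-0.0025],"turn":0},{"claw":-1,"travel":[0,0,-0.0025],"turn":0}]'
```

```text
clock: 11.3
position: [0.5074, -0.2256, 0.1071]
ee_rot: [0.0, 0.788, 0.616, 0.0]
contact_force: [-1.0, 0.4, -0.3]
width: 0.0174
gripper_force: 69.1
```

```bash

python3 -m inch '[{"claw":-1,"travel":[0,0,-0.0025],"turn":0},{"claw":-1,"travel":[0,0,-0.0025],"turn":0},{"claw":-1,"travel":[0,0,-0.0025],"turn":0}]'
```

```text
clock: 11.6
position: [0.5074, -0.2256, 0.1071]
ee_rot: [0.0, 0.788, 0.616, 0.0]
contact_force: [-2.3, 0.4, 5.0]
width: 0.0171
gripper_force: 70.0
```

The cover is bearing with about 7.5 N, at the expected height (0.075 + 0.032). Now I'll raise it about 10 mm.

```bash

python3 -m inch '[{"claw":-1,"travel":[0,0,0],"turn":0},{"claw":-1,"travel":[0,0,0.01],"turn":0},{"claw":-1,"travel":[0,0,0.025],"turn":0},{"claw":-1,"travel":[0,0,0.045],"turn":0},{"claw":-1,"travel":[0,0,0.055],"turn":0}]'
python3 -m inch '[{"claw":-1,"travel":[0,0,0],"turn":0},{"claw":-1,"travel":[0,0,0],"turn":0},{"claw":-1,"travel":[0,0,0],"turn":0},{"claw":-1,"travel":[0,0,0],"turn":0},{"claw":-1,"travel":[0,0,0],"turn":0}]'
python3 - <<'E'
from h import *
tool()
t=np.mean([imaging.get_image("top") for _ in range(4)],0).astype(np.uint8);s=np.mean([imaging.get_image("scene") for _ in range(4)],0).astype(np.uint8);tool()
a=cv2.resize(t[190:240,298:363],(520,400),interpolation=cv2.INTER_CUBIC)
b=cv2.resize(s[190:265,140:235],(507,400),interpolation=cv2.INTER_CUBIC)
cv2.imwrite("pics/f6.png",cv2.resize(np.hstack([a,b]),(800,312))[:,:,::-1])
E
```

```text
clock: 12.1
position: [0.5076, -0.2256, 0.1175]
ee_rot: [0.0, 0.788, 0.616, 0.0]
contact_force: [-0.5, 0.3, -2.2]
width: 0.0174
gripper_force: 68.9
clock: 12.6
position: [0.5073, -0.2255, 0.1172]
ee_rot: [-0.0, 0.788, 0.616, -0.0]
contact_force: [-0.7, 0.6, -2.9]
width: 0.0172
gripper_force: 68.9
t 12.6 tcp [ 0.5073 -0.2255  0.1172] tool y dir deg -13.95 tool x 76.05 tilt 0.01 F [-0.73  0.61 -2.87] w 0.0172 68.9300537109375 q [-0.54  0.35  1.75  0.    1.04 -0.3 ]
t 13.0 tcp [ 0.5074 -0.2255  0.1173] tool y dir deg -13.95 tool x 76.05 tilt 0.01 F [-0.3   0.33 -2.55] w 0.0171 68.93051147460938 q [-0.54  0.35  1.75  0.    1.04 -0.3 ]
```

View pics/f6.png

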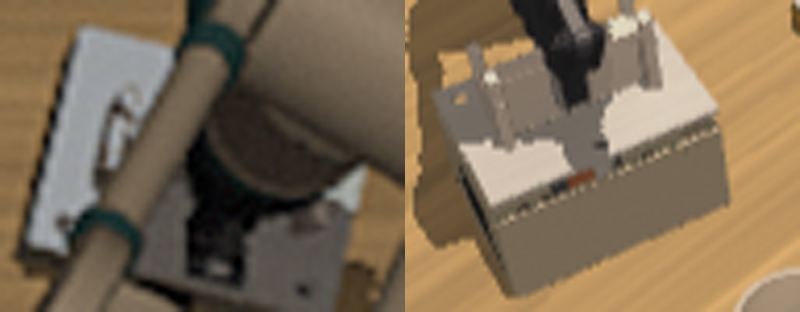

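The cover hovers level 10 mm over the box, edges parallel to its walls, with hole0 at (63,221) and hole1 at (303,289) dark over their posts. Handing in.

```bash
python3 -c "from rig import ticket;print(ticket.sign_off())"
```

```text
the job is handed in; nothing more can be done
None
```

I lowered the cover onto the posts until it bore with about 7.5 N, then raised it about 10 mm. It was handed in held there, level and still, with the holes within about 1 mm of their posts by the camera measurements; the sign-off returned no verdict.

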